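# Load the dip basket with wheel nuts and hold it up level

### The arm

A 7-joint arm with a two-finger parallel gripper is mounted at the origin on a cart in front of the work surface, level with it; the furniture and walls round the work are solid. World frame = base frame: x ahead of the robot, y to its left, z up, the work surface at z = 0. Lengths are in m, angles in rad, forces in N, time in s.
With the tool pointing down it reaches from about 0.4 to 0.875 m from the base axis. Payload 19.3 kg.
Tool frame: the origin (TCP) lies midway between the tips of the shut fingers; the grasp point (between the pads) lies 19 mm behind it; x points along the fingers, y is the direction in which the jaws open and shut, and the axes are right-handed (so a half turn about x gives the same grasp; the last joint's range is limited). The gripper opens to 85 mm and grips with 20 to 120 N. Pads are 22 mm wide; open, the fingers measure 114 mm over their backs; the gripper's body (76 mm by 85 mm) begins 54 mm behind the grasp point. The pads swing forward as they close: fully open they stand 13 mm farther back than shut.
Start: joints at [-1.213, 0.521, -0.036, 1.599, 0.021, 1.021, -0.113], TCP at [0.259, 0.569, 0.231] pointing down, gripper open.
Joint ranges: [-2.91, 2.91], [-0.3, 2.13], [-1.5, 1.42], [0.17, 2.43], [-1.26, 4.41], [0.16, 1.93], [-2.52, 2.52]. Speed limits (rad/s): [1.89, 1.89, 2.39, 2.39, 3.01, 3.01, 3.01].

### API

Orientations are given as [roll, pitch, yaw] about the fixed x, y, z axes, in that order (R = Rz(yaw) Ry(pitch) Rx(roll)).
In Python, from workcell import bot gives the robot as it stands. The module is installed in compiled form; this text tells all that it offers.
- The arm moves only by the tool servo_tool, never from a script. Its argument "targets" is a list of rows, each an object of numbers: "x", "y", "z": the shift along the tool's x, y, z as a fraction of full scale; "wx", "wy", "wz": the turn, a rotation vector about the tool's x, y, z as a fraction of full scale. A call has 1 to 12 rows; each row is the pose to reach, as a shift and turn from the pose measured when the call began, along the tool's axes at that moment, turning the shorter way round; what a row does not reach only later rows make up. Full scale, the value 1, is 40 cm for a shift and 360 degrees for a turn. A row lasts 1/8 s, in which the tool goes at most 62.5 mm and 10.7 degrees, less where a joint would pass 70% of its speed; a pose out of reach is approached as far as the arm can. A call with a number of a shift or a turn outside -1 to 1 is refused whole. A call with a gripper value outside its range is refused whole. "grip" is the gripper command: -1 is shut, 1 is fully open, values between are in proportion, set as the call begins (left out, the last holds). The fingers move at their own pace and stop on an object; "squeeze" is the grip in N (left out, the last holds). Time passes only in rows, so rows that repeat a pose let the fingers close. It gives the time, the measured TCP pose, the force and the opening at its end, in the units of the state.
- bot.observe(): the state, without advancing time (a new reading comes with each control period).
- bot.grab_frame(name): name is "scene" or "top" or "wrist"; returns (picture, depth): 384x512x3 uint8, red, green, blue; 384x512 float32, m along the optical axis (not along the pixel's ray), 0 where there is no reading.
- bot.get_calibration(name): a dict with "intrinsics" (3x3 intrinsics, pixels), "R" (3x3) and "t" (3): a world point X has camera coordinates R X + t. Camera axes: x right, y down, z forward; pixel columns grow to the right and rows downward; lengths in m; the calibration is good to about 2 mm. A picture is of the moment at which its call begins: read the wrist's pose just before it. get_calibration takes no time and is no camera call; for the wrist camera it gives the pose at the moment of the call.
- bot.job_done(): hands the job in, once; it reports no verdict.
Trained networks look in the newest picture that a camera, given by its name, has taken for a name from the list of things; names that differ only in an ending like _2 or _b are one class to them, and where a whole thing is asked for, a point or a joint stands for the part that bears it (a point fixed in the world has none). Each returns a list of dicts, best first, with "confidence" (0 to 1); they miss things now and then, are a little off and sometimes report something else, mostly with a low value. They report only what shows in the picture. A call takes as long as a camera call. They do not tell look-alikes from the thing itself.
- bot.trace(camera, target): "mask" (384x512 bool, what is visible of it) and "pixel" ([column, row] in pixels, amid what is visible of it).
The state is a dict: "clock": time; "qpos": joint angles; "qd": joint speeds; "joint_efforts": joint torques, N m; "position": TCP position; "tool_rot": TCP orientation; "force": force on the tool from outside, world axes, zero at the start; "moment": the same for the moment, N m; "grip_width": finger opening in m.
Only numpy, scipy, OpenCV 4.12 (cv2) and the standard library are available. Lean on these libraries where they do the work, as an engineer would, in place of code of your own. Each camera call takes 0.05 s, during which the arm holds its last target. There are 200 camera calls.

### The job

Load the parts-washer basket: tip the five wheel nuts out of the blue hand scoop into the wire dip basket where it stands, and set the scoop back flat on the table. Then swing the basket's bail handle up, lift the basket by the red grip of the bail about 10 cm clear of the table and keep it steady and level there, with all the nuts in it: the job finishes while you are still holding it up. Leave the spray can, the tape and the small ratchet where they are.

Things in the scene. Friction and masses are not known exactly. Their poses are not given: they have to be found in the camera images.
- scoop_grip (a point): Blue sheet-steel hand scoop, loose, 165 long, 98 wide, 98 mm high over all, 0.22 kg: flat floor, two side walls and a back wall 52 mm high, open at the front; it stands flat on the table. This point is the centre of its black bar grip, which runs fore and aft above the scoop, 66 long, 20 wide, 24 mm high, its centre 86 mm above the scoop's underside. x points from the open front to the back (along the grip), y across (the way to pinch the grip), z up.
- scoop_lip (a point): Middle of the scoop's open front lip, over which the nuts slide out once the scoop is tipped forward by some 40 degrees (50 to be sure); seen from the grip's centre it lies 115 mm to the front (-x of the scoop) and 83 mm lower. Axes as scoop_grip.
- basket: Wire dip basket, loose, standing on the table, open on top, 130 (x) by 170 (y) by 60 mm high, walls 4 mm, floor 5 mm, 0.35 to 0.6 kg with its bail. Its origin is the centre of its underside, z up. Its bail is pivoted at x = 0, 68 mm above the underside, on small ears outside the two short walls.
- bail (a joint): Angle of the basket's bail (rad): 0 folded down level over the basket's +x side, 1.57 standing upright over the basket's middle, just short of its stop at 1.62. Slightly stiff pivot (0.08 N m): the bail stays where it is left.
- bail_grip (a point): Centre of the red round tube, 19 mm thick and 100 mm long, that turns easily on the bail's cross bar, 120 mm from the pivot line; the bar runs along the basket's y. x of this point points away from the pivot, y along the bar.
- oil_can: Bystander: pale blue and clear spray can, upright, 59 mm thick, 200 mm tall. Origin: centre of its underside.
- tape_roll: Bystander: roll of black tape lying flat, 62 mm wide, 19 mm high. Origin: centre of its underside.
- ratchet: Bystander: ratchet with a black moulded grip, 239 mm long (its own y), 38 mm wide, 46 mm high, lying on the table. Origin: centre of its underside.
- nut_1_center (a point): Centre of one of five bright closed-end wheel nuts (1), loose in the scoop at the start: 22 mm across the flats, 34 mm long along its z, 45 g.
- nut_2_center (a point): Centre of one of five bright closed-end wheel nuts (2), loose in the scoop at the start: 22 mm across the flats, 34 mm long along its z, 45 g.
- nut_3_center (a point): Centre of one of five bright closed-end wheel nuts (3), loose in the scoop at the start: 22 mm across the flats, 34 mm long along its z, 45 g.
- nut_4_center (a point): Centre of one of five bright closed-end wheel nuts (4), loose in the scoop at the start: 22 mm across the flats, 34 mm long along its z, 45 g.
- nut_5_center (a point): Centre of one of five bright closed-end wheel nuts (5), loose in the scoop at the start: 22 mm across the flats, 34 mm long along its z, 45 g.
There are look-alikes about, which are no part of the job. Leave any pink look-alike of the part that bears nut_1_center alone.

How it is judged:
On the way, in this order (a step that is already met when the one before it is completed fails the run):
1. all five nuts lie in the basket while it still stands on the table (x of nut_1_center in the frame of basket between -0.063 and 0.063 m and y of nut_1_center in the frame of basket between -0.083 and 0.083 m and z of nut_1_center in the frame of basket between 0 and 0.066 m and x of nut_2_center in the frame of basket between -0.063 and 0.063 m and y of nut_2_center in the frame of basket between -0.083 and 0.083 m and z of nut_2_center in the frame of basket between 0 and 0.066 m and x of nut_3_center in the frame of basket between -0.063 and 0.063 m and y of nut_3_center in the frame of basket between -0.083 and 0.083 m and z of nut_3_center in the frame of basket between 0 and 0.066 m and x of nut_4_center in the frame of basket between -0.063 and 0.063 m and y of nut_4_center in the frame of basket between -0.083 and 0.083 m and z of nut_4_center in the frame of basket between 0 and 0.066 m and x of nut_5_center in the frame of basket between -0.063 and 0.063 m and y of nut_5_center in the frame of basket between -0.083 and 0.083 m and z of nut_5_center in the frame of basket between 0 and 0.066 m and height (world z) of basket below 0.008 m), for 0.3 s.
2. the scoop stands flat on the table, let go, before the basket is lifted (angle between scoop_grip's own z axis and vertical below 0.1 rad and height (world z) of scoop_grip below 0.0895 m and contact force between the fingers and scoop below 0.1 N and height (world z) of basket below 0.008 m), for 0.2 s.
At the end, for the whole second after the job is handed in: The fingers hold the upright bail (within 18 degrees); the basket hangs 6 to 20 cm above the table, carried by the bail alone, level within 10 degrees and still (30 mm/s, 0.2 rad/s), all five nuts inside; the scoop stands flat on the table, untouched (x of nut_1_center in the frame of basket between -0.063 and 0.063 m and y of nut_1_center in the frame of basket between -0.083 and 0.083 m and z of nut_1_center in the frame of basket between 0 and 0.066 m and x of nut_2_center in the frame of basket between -0.063 and 0.063 m and y of nut_2_center in the frame of basket between -0.083 and 0.083 m and z of nut_2_center in the frame of basket between 0 and 0.066 m and x of nut_3_center in the frame of basket between -0.063 and 0.063 m and y of nut_3_center in the frame of basket between -0.083 and 0.083 m and z of nut_3_center in the frame of basket between 0 and 0.066 m and x of nut_4_center in the frame of basket between -0.063 and 0.063 m and y of nut_4_center in the frame of basket between -0.083 and 0.083 m and z of nut_4_center in the frame of basket between 0 and 0.066 m and x of nut_5_center in the frame of basket between -0.063 and 0.063 m and y of nut_5_center in the frame of basket between -0.083 and 0.083 m and z of nut_5_center in the frame of basket between 0 and 0.066 m and height (world z) of basket between 0.06 and 0.2 m and angle between basket's own z axis and vertical below 0.175 rad and linear speed of basket below 0.03 m/s and angular speed of basket below 0.2 rad/s and value of joint bail above 1.25 rad and contact force between the fingers and bail above 1 N and angle between scoop_grip's own z axis and vertical below 0.1 rad and height (world z) of scoop_grip between 0.08 and 0.0895 m and contact force between each of the arm, the fingers, basket and scoop below 0.1 N and contact force between basket and oil_can below 0.1 N); the arm keeps its last pose, push and grip.
It fails at once if the basket is tipped by more than 25 degrees (angle between basket's own z axis and vertical above 0.44 rad).
It fails at once if the spray can is disturbed (moved by more than 25 mm) (distance of oil_can from where it was at the start of the episode above 0.025 m).
It fails at once if the tape is disturbed (moved by more than 25 mm) (distance of tape_roll from where it was at the start of the episode above 0.025 m).
It fails at once if the ratchet is disturbed (moved by more than 25 mm) (distance of ratchet from where it was at the start of the episode above 0.025 m).
It also fails if it takes over 72 s, if anything falls off the work surface, if the arm or the gripper's body presses on something with over 40 N, if the wrist force passes 120 N, or if a joint passes its speed limit or range.

## Working session

There is one attempt and no reset: what is moved stays moved. The work goes in short steps, Python scripts to look and compute and a tool call to move; the robot and the scene stay as the last step left them, time stands still between calls to the robot, and variables do not carry over. Pictures are saved under pics/ and viewed, on a budget of 10 in all, crops included, one or two more only if the job needs it, and the job is handed in when it is done.

Besides the shell and the picture viewer there is one more tool, called after "Call:" as name(argument=value, ...) on one line, values as JSON. servo_tool: Moves the arm, as the interface text tells. Shift numbers are shares of 40 cm and turn numbers shares of 360 degrees, none past 1 either way. Its arguments: {"type":"object","properties":{"targets":{"type":"array"},"grip":{"type":"number"},"squeeze":{"type":"number"}},"required":["targets"]}

```bash
mkdir -p pics
cat > h.py <<'E'
import numpy as np, cv2
from workcell import bot
from scipy.spatial.transform import Rotation as Ro
def pts(name,depth,mask=None):
    c=bot.get_calibration(name);K=np.array(c["intrinsics"]);R=np.array(c["R"]);t=np.array(c["t"])
    m=depth>0
    if mask is not None:m=m&mask
    v,u=np.nonzero(m);d=depth[m]
    C=np.c_[(u-K[0,2])/K[0,0]*d,(v-K[1,2])/K[1,1]*d,d]
    return (C-t)@R, np.c_[u,v]
def save(n,im):cv2.imwrite("pics/"+n+".png",im[:,:,::-1])
def goal(pos,rpy,s=None):
    "fractions to write in a move from the current pose"
    s=s or bot.observe();R0=Ro.from_euler('xyz',s["tool_rot"]);
    d=R0.inv().apply(np.array(pos)-s["position"])/.4
    w=(R0.inv()*Ro.from_euler('xyz',rpy)).as_rotvec()/(2*np.pi)
    print("xyz",d.round(4),"w",w.round(4))
E
cat > a.py <<'E'
from h import *
s=bot.observe();print({k:np.round(v,3) for k,v in s.items()})
ims=[]
for c in ("scene","top"):
    im,d=bot.grab_frame(c);np.savez(c,im=im,d=d)
    for n in ("scoop_grip","basket","bail_grip","oil_can","tape_roll","ratchet","nut_1_center"):
        for r in bot.trace(c,n)[:7]:
            p,_=pts(c,d,r["mask"])
            if len(p): print(c,n,round(r["confidence"],2),np.round(r["pixel"]),len(p),"med",np.median(p,0).round(3),"min",np.percentile(p,2,0).round(3),"max",np.percentile(p,98,0).round(3))
    save(c,im)
E
python3 a.py
```

```text
{'clock': np.float64(0.0), 'qpos': array([-1.213,  0.522, -0.036,  1.6  ,  0.021,  1.021, -0.113]), 'qd': array([-0.001,  0.001, -0.   ,  0.002, -0.002,  0.001,  0.001]), 'joint_efforts': array([ 0.0000e+00, -9.2712e+01,  1.9810e+00, -3.6993e+01,  1.8000e-02,
        8.0000e-03, -0.0000e+00]), 'position': array([0.259, 0.568, 0.231]), 'tool_rot': array([-1.494,  1.57 , -1.922]), 'force': array([ 0.381, -0.176, -0.375]), 'moment': array([ 0.008, -0.021,  0.025]), 'grip_width': np.float64(0.085)}
scene scoop_grip 0.64 [261. 284.] 4322 med [ 0.47  -0.175  0.015] min [ 0.397 -0.243  0.001] max [ 0.562 -0.105  0.097]
scene basket 0.91 [217. 186.] 3178 med [0.519 0.153 0.005] min [ 0.442  0.069 -0.003] max [0.625 0.29  0.111]
scene bail_grip 0.63 [249. 148.] 355 med [0.616 0.14  0.105] min [0.523 0.066 0.071] max [0.631 0.253 0.113]
scene bail_grip 0.6 [335. 218.] 675 med [ 0.71  -0.074  0.019] min [ 0.678 -0.179  0.005] max [ 0.756 -0.027  0.043]
scene oil_can 0.83 [264. 114.] 1420 med [0.707 0.276 0.118] min [0.689 0.267 0.008] max [0.741 0.313 0.199]
scene tape_roll 0.79 [206. 249.] 572
[... 1102 characters left out ...]
28  0.03 ]
top tape_roll 0.94 [279. 256.] 334 med [ 0.408 -0.008  0.019] min [ 0.38  -0.037  0.01 ] max [0.434 0.016 0.022]
top tape_roll 0.3 [202. 167.] 778 med [0.615 0.175 0.108] min [0.516 0.071 0.001] max [0.632 0.274 0.116]
top ratchet 0.88 [331. 127.] 704 med [ 0.736 -0.128  0.022] min [ 0.68  -0.226  0.012] max [ 0.78  -0.018  0.046]
top nut_1_center 0.68 [352. 232.] 2746 med [ 0.474 -0.17   0.013] min [ 0.397 -0.238  0.001] max [ 0.56  -0.098  0.099]
top nut_1_center 0.63 [350. 152.] 113 med [ 0.675 -0.168  0.026] min [ 0.665 -0.184 -0.001] max [ 0.692 -0.16   0.035]
top nut_1_center 0.43 [349. 203.] 56 med [ 0.546 -0.165  0.037] min [ 0.536 -0.175  0.019] max [ 0.555 -0.156  0.04 ]
```

Run:
```python
from h import *
a=cv2.resize(np.load("scene.npz")["im"][70:370,130:430],(600,600),interpolation=cv2.INTER_CUBIC)
save("sceneL",a)
save("topL",cv2.resize(np.load("top.npz")["im"][90:310,130:420],(790,600),interpolation=cv2.INTER_CUBIC))
```

```text
(no output)
```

View pics/sceneL.png

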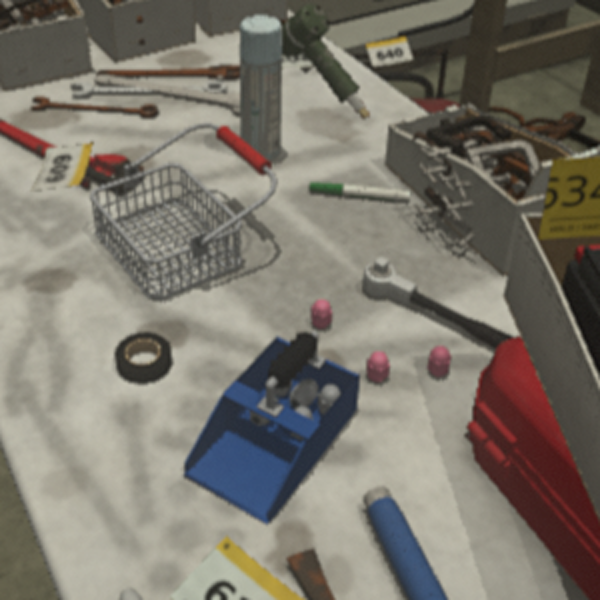

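View pics/topL.png

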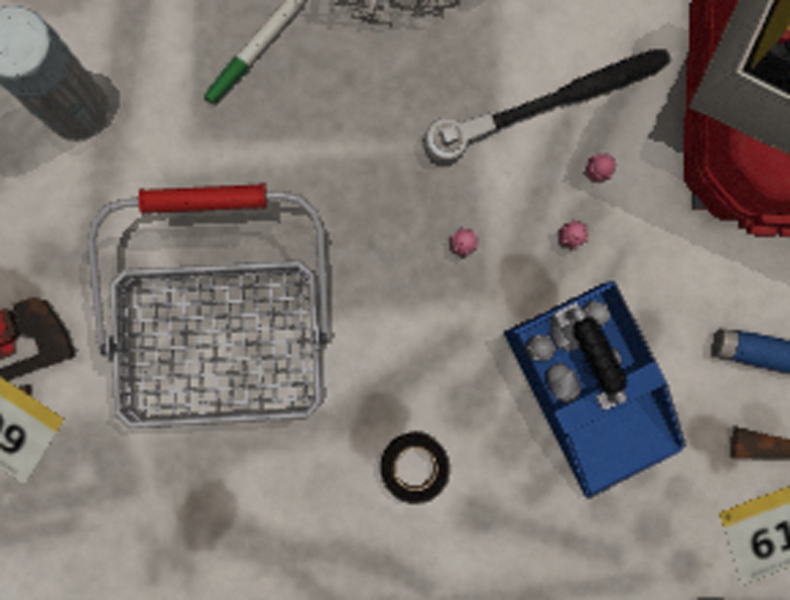

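Scene: the blue scoop is at crop px (290,430), with the bright nuts heaped at its back under the black grip. The basket is at (165,230), and its bail is already part raised over +x with its red grip at (243,150). Nut candidates are the bright ones inside the scoop and three pink ones loose on the table at (321,313), (378,367) and (440,362). The pink ones are the look-alikes, so I leave them alone. Next I measure more finely.

```bash
cat >> h.py <<'E'
def Rt(yaw,tilt=0,flip=1):
    "tool pointing down, tilted outward toward yaw dir by tilt deg; y = jaw axis = left of yaw dir * flip"
    t=np.radians(tilt);f=np.array([np.cos(yaw),np.sin(yaw),0]);z=np.array([0,0,1.])
    x=f*np.sin(t)-z*np.cos(t);y=np.array([-np.sin(yaw),np.cos(yaw),0])*flip
    return Ro.from_matrix(np.c_[x,y,np.cross(x,y)])
def go(pos,R):
    s=bot.observe();R0=Ro.from_euler('xyz',s["tool_rot"])
    print("xyz",(R0.inv().apply(np.array(pos)-s["position"])/.4).round(4),"w",((R0.inv()*R).as_rotvec()/(2*np.pi)).round(4))
E
python3 - <<'E'
from h import *
def rect(p):
    (c,s,a)=cv2.minAreaRect((p[:,:2]*1000).astype(np.float32)); return np.round(c,1),np.round(s,1),round(a,1)
s=bot.observe();R=Ro.from_euler('xyz',s["tool_rot"]).as_matrix();print("tool",R.round(2))
for c in ("scene","top"):
    f=np.load(c+".npz");im=f["im"];d=f["d"]
    P,uv=pts(c,d);col=im[uv[:,1],uv[:,0]].astype(int)
    inS=(P[:,0]>.37)&(P[:,0]<.6)&(P[:,1]>-.27)&(P[:,1]<-.08)
    hsv=cv2.cvtColor(im,cv2.COLOR_RGB2HSV)[uv[:,1],uv[:,0]]
    blue=inS&(hsv[:,0]>100)&(hsv[:,0]<130)&(hsv[:,1]>120)
    print(c,"blue",rect(P[blue]))
    g=P[inS&(P[:,2]>.07)&(P[:,2]<.12)]
    print(" grip",len(g),rect(g),"z",np.percentile(g[:,2],[5,50,95]).round(3),g.mean(0).round(4))
    inB=(P[:,0]>.4)&(P[:,0]<.67)&(P[:,1]>.03)&(P[:,1]<.3)
    red=inB&((hsv[:,0]<8)|(hsv[:,0]>172))&(hsv[:,1]>130)&(P[:,2]>.05)
    print(" red",red.sum(),rect(P[red]),P[red].mean(0).round(4),"z",np.percentile(P[red][:,2],[5,95]).round(3))
    rim=P[inB&(P[:,2]>.05)&(P[:,2]<.065)]
    print(" rim",len(rim),rect(rim),np.percentile(rim,[2,98],0).round(3))
    # bail arm line
    arm=P[inB&(P[:,2]>.07)]
    print(" bail",rect(arm),np.percentile(arm,[1,99],0).round(3))
    can=P[(abs(P[:,0]-.72)<.08)&(abs(P[:,1]-.29)<.08)&(P[:,2]>.185)&(P[:,2]<.22)]
    print(" can",rect(can))
E
```

```text
tool [[ 0.    0.41  0.91]
 [-0.    0.91 -0.41]
 [-1.   -0.    0.  ]]
scene blue (array([ 478.6, -174.2]), array([161.5,  95.7]), 27.8)
 grip 431 (array([ 507.7, -157.8]), array([85.5, 20. ]), 27.5) z [0.076 0.094 0.098] [ 0.5026 -0.1631  0.0912]
 red 173 (array([621.9, 167.5]), array([16.4, 99.2]), 5.1) [0.62   0.1646 0.1099] z [0.105 0.113]
 rim 476 (array([508.7, 157.2]), array([131.7, 180.5]), 4.8) [[0.441 0.07  0.051]
 [0.576 0.246 0.063]]
 bail (array([566.1, 163.2]), array([134.3, 193.8]), 4.7) [[0.499 0.065 0.071]
 [0.632 0.258 0.114]]
 can (array([715.4, 292.4]), array([52.3, 52.3]), 81.2)
top blue (array([ 476.9, -169.3]), array([163. ,  97.4]), 28.0)
 grip 335 (array([ 507. , -154.1]), array([85.1, 21.3]), 28.2) z [0.082 0.097 0.101] [ 0.5067 -0.1523  0.0949]
 red 386 (array([621.8, 170.8]), array([18.2, 99. ]), 4.6) [0.6209 0.1712 0.1123] z [0.108 0.116]
 rim 579 (array([508.1, 161.6]), array([131.5, 171.4]), 4.8) [[0.44  0.074 0.058]
 [0.577 0.248 0.064]]
 bail (array([565.6, 166.5]), array([131.9, 190.5]), 4.6) [[0.498 0.069 0.072]
 [0.632 0.261 0.116]]
 can (array([715.1, 299.3]), array([52.2, 53.8]), 63.4)
```

```bash
cat >> h.py <<'E'
BY=np.radians(4.7);B=np.array([.508,.161,0])
def scoop_tcp(lip,yaw,tilt):
    "tcp and rotation which put the lip there (grip held at its centre)"
    t=np.radians(tilt);f=np.array([np.cos(yaw),np.sin(yaw),0]);z=np.array([0,0,1.])
    sx=f*np.cos(t)+z*np.sin(t);sz=-f*np.sin(t)+z*np.cos(t)
    G=np.array(lip)+.115*sx+.083*sz
    R=Rt(yaw,tilt);return G+.019*R.as_matrix()[:,0],R
def bk(x,y,z): return B+np.array([np.cos(BY)*x-np.sin(BY)*y,np.sin(BY)*x+np.cos(BY)*y,z])
E
python3 - <<'E'
from h import *
for tl in (0,25,55):
    p,R=scoop_tcp(bk(.02,0,.06),np.radians(12),tl);print(tl,p.round(3));go(p,R)
print("pre scoop");go([.506,-.157,.18],Rt(np.radians(28)))
E
```

```text
0 [0.64  0.187 0.124]
xyz [ 0.2683 -0.4738  1.2632] w [-0.1014  0.      0.    ]
25 [0.603 0.179 0.167]
xyz [ 0.1618 -0.5301  1.1872] w [-0.0998 -0.0671  0.0221]
55 [0.541 0.165 0.191]
xyz [ 0.101  -0.6247  1.0594] w [-0.0934 -0.1474  0.0486]
pre scoop
xyz [ 0.1283 -1.3947  1.3138] w [-0.1459  0.      0.    ]
```

Call:
servo_tool(targets=[{"x": 0.03, "y": -0.62, "z": 0.98, "wx": -0.0934, "wy": -0.1474, "wz": 0.0486}, {"x": 0.03, "y": -0.62, "z": 0.98, "wx": -0.0934, "wy": -0.1474, "wz": 0.0486}, {"x": 0.03, "y": -0.62, "z": 0.98, "wx": -0.0934, "wy": -0.1474, "wz": 0.0486}, {"x": 0.03, "y": -0.62, "z": 0.98, "wx": -0.0934, "wy": -0.1474, "wz": 0.0486}, {"x": 0.03, "y": -0.62, "z": 0.98, "wx": -0.0934, "wy": -0.1474, "wz": 0.0486}, {"x": 0.03, "y": -0.62, "z": 0.98, "wx": -0.0934, "wy": -0.1474, "wz": 0.0486}, {"x": 0.03, "y": -0.62, "z": 0.98, "wx": -0.0934, "wy": -0.1474, "wz": 0.0486}, {"x": 0.03, "y": -0.62, "z": 0.98, "wx": -0.0934, "wy": -0.1474, "wz": 0.0486}, {"x": 0.03, "y": -0.62, "z": 0.98, "wx": -0.0934, "wy": -0.1474, "wz": 0.0486}, {"x": 0.03, "y": -0.62, "z": 0.98, "wx": -0.0934, "wy": -0.1474, "wz": 0.0486}, {"x": 0.03, "y": -0.62, "z": 0.98, "wx": -0.0934, "wy": -0.1474, "wz": 0.0486}, {"x": 0.03, "y": -0.62, "z": 0.98, "wx": -0.0934, "wy": -0.1474, "wz": 0.0486}], grip=1, squeeze=90)

```text
clock: 2.3
position: [0.4408, 0.2505, 0.1148]
tool_rot: [-0.487, 0.808, -0.104]
force: [0.1, 1.3, -0.7]
grip_width: 0.0853
```

Run:
```python
from h import *
s=bot.observe();print(s["clock"],s["position"].round(3) if hasattr(s["position"],'round') else s["position"],np.round(s["qpos"],2),Ro.from_euler('xyz',s["tool_rot"]).as_matrix().round(2))
p,R=scoop_tcp(bk(.02,0,.06),np.radians(12),55);go(p,R)
print("pre scoop");go([.506,-.157,.17],Rt(np.radians(28)))
```

```text
2.3 [0.441 0.25  0.115] [-0.37  0.71 -0.89  2.4   1.73  1.22 -0.65] [[ 0.69 -0.24  0.68]
 [-0.07  0.91  0.4 ]
 [-0.72 -0.32  0.61]]
xyz [ 0.05   -0.3171  0.2031] w [ 0.0443 -0.0395  0.0293]
pre scoop
xyz [ 0.0853 -1.0157 -0.2104] w [-0.0161  0.1041  0.0624]
```

```bash
cat > fk.py <<'E'
from h import *
import itertools,json,os
def rec():
    L=json.load(open("obs.json")) if os.path.exists("obs.json") else [dict(q=[-1.213,.5215,-.036,1.5995,.021,1.021,-.113],p=[.259,.5685,.231],r=[-1.494,1.57,-1.922])]
    s=bot.observe();L.append(dict(q=list(map(float,s["qpos"])),p=list(map(float,s["position"])),r=list(map(float,s["tool_rot"]))));json.dump(L,open("obs.json","w"));return L
T=lambda ax,a:Ro.from_euler(ax,a)
def chain(q,sg,off):
    R=T('z',sg[0]*q[0]);Rs=[R]
    for i,ax in enumerate('yzyzyz',1):
        R=R*T(ax,sg[i]*q[i]+(off if i==6 else 0));Rs.append(R)
    return Rs
E
python3 - <<'E'
from fk import *
L=rec()
# tool: x=flange z ; y,z = flange x,y with offset
C=Ro.from_matrix(np.array([[0,1,0],[0,0,1],[1,0,0.]]))  # tool x->z, tool y->x, tool z->y
res=[]
for sg in itertools.product([1,-1],repeat=7):
  if sg[1]<0: continue
  for off0 in np.arange(0,2*np.pi,np.pi/8):
    e=0
    for o in L:
        e+=(( chain(o["q"],sg,off0)[-1]*C).inv()*Ro.from_euler('xyz',o["r"])).magnitude()**2
    res.append((e,sg,off0))
res.sort(key=lambda t:t[0])
for r in res[:4]:print(r)
E
```

```text
(9.52863561146787e-07, (-1, 1, -1, 1, -1, 1, -1), np.float64(3.141592653589793))
(0.307951808004726, (-1, 1, -1, 1, -1, 1, -1), np.float64(2.748893571891069))
(0.3089003576332495, (-1, 1, -1, 1, -1, 1, -1), np.float64(3.5342917352885173))
(0.5811529656131296, (-1, 1, -1, 1, -1, 1, 1), np.float64(3.9269908169872414))
```

```bash
cat >> fk.py <<'E'
SG=(-1,1,-1,1,-1,1,-1)
def basis(q):
    Rs=[r.as_matrix() for r in chain(q,SG,np.pi)]
    z,x=2,0
    return np.c_[[0,0,1],Rs[0][:,x],Rs[1][:,z],Rs[1][:,x],Rs[3][:,z],Rs[3][:,x],Rs[5][:,x],Rs[6][:,z]]
def fit(L):
    A=np.vstack([basis(o["q"]) for o in L]);b=np.hstack([o["p"] for o in L])
    v=np.linalg.lstsq(A,b,rcond=1e-3)[0];return v,np.abs(A@v-b).max()
E
python3 - <<'E'
from fk import *
L=json.load(open("obs.json"));print(fit(L))
go([.45,.0,.3],Rt(np.radians(20)))
E
```

```text
(array([-0.73321567,  1.2259447 , -1.02176459,  0.99198858, -0.16817591,
       -0.15084826,  0.8903097 , -2.12785899]), np.float64(5.551115123125783e-16))
xyz [-0.2741 -0.7276  0.0487] w [0.0051 0.1082 0.0549]
```

Back up and over toward the scoop. The first rows go up, then across.

Call:
servo_tool(targets=[{"x": -0.2, "y": -0.15, "z": 0.1}, {"x": -0.25, "y": -0.3, "z": 0.1, "wx": 0.002, "wy": 0.03, "wz": 0.015}, {"x": -0.2741, "y": -0.45, "z": 0.07, "wx": 0.003, "wy": 0.06, "wz": 0.03}, {"x": -0.2741, "y": -0.6, "z": 0.0487, "wx": 0.0051, "wy": 0.1082, "wz": 0.0549}, {"x": -0.2741, "y": -0.7276, "z": 0.0487, "wx": 0.0051, "wy": 0.1082, "wz": 0.0549}, {"x": -0.2741, "y": -0.7276, "z": 0.0487, "wx": 0.0051, "wy": 0.1082, "wz": 0.0549}, {"x": -0.2741, "y": -0.7276, "z": 0.0487, "wx": 0.0051, "wy": 0.1082, "wz": 0.0549}, {"x": -0.2741, "y": -0.7276, "z": 0.0487, "wx": 0.0051, "wy": 0.1082, "wz": 0.0549}])

```text
$.targets[0]: bad value
```

Run:
```python
from fk import *
L=rec();s=bot.observe();print(s["clock"],np.round(s["qpos"],2),np.round(s["position"],3));print(fit(L))
print("pre scoop");go([.506,-.157,.18],Rt(np.radians(28)))
```

```text
2.3 [-0.37  0.71 -0.89  2.4   1.73  1.22 -0.65] [0.441 0.25  0.115]
(array([-0.73321567,  1.2259447 , -1.02176459,  0.99198858, -0.16817591,
       -0.15084826,  0.8903097 , -2.12785899]), np.float64(1.1102230246251565e-15))
pre scoop
xyz [ 0.0672 -1.0238 -0.1951] w [-0.0161  0.1041  0.0624]
```

Call:
servo_tool(targets=[{"x": -0.2, "y": -0.15, "z": 0.1, "wx": 0, "wy": 0, "wz": 0}, {"x": -0.25, "y": -0.3, "z": 0.1, "wx": 0.002, "wy": 0.03, "wz": 0.015}, {"x": -0.2741, "y": -0.45, "z": 0.07, "wx": 0.003, "wy": 0.06, "wz": 0.03}, {"x": -0.2741, "y": -0.6, "z": 0.0487, "wx": 0.0051, "wy": 0.1082, "wz": 0.0549}, {"x": -0.2741, "y": -0.7276, "z": 0.0487, "wx": 0.0051, "wy": 0.1082, "wz": 0.0549}, {"x": -0.2741, "y": -0.7276, "z": 0.0487, "wx": 0.0051, "wy": 0.1082, "wz": 0.0549}, {"x": -0.2741, "y": -0.7276, "z": 0.0487, "wx": 0.0051, "wy": 0.1082, "wz": 0.0549}, {"x": -0.2741, "y": -0.7276, "z": 0.0487, "wx": 0.0051, "wy": 0.1082, "wz": 0.0549}])

```text
clock: 3.3
position: [0.447, 0.0224, 0.281]
tool_rot: [-1.044, 1.494, -0.704]
force: [1.0, 0.4, -0.7]
grip_width: 0.0855
```

Run:
```python
from fk import *
L=json.load(open("obs.json"));L=L[:2];json.dump(L,open("obs.json","w"))
L=rec();s=bot.observe();print(s["clock"],np.round(s["qpos"],2),np.round(s["position"],3));print(fit(L))
print("pre scoop");go([.506,-.157,.18],Rt(np.radians(28)))
```

```text
3.3 [ 0.72  0.3  -1.12  1.98  0.39  1.03  1.32] [0.447 0.022 0.281]
(array([ 2.92462020e-01,  7.87495103e-02,  4.57090598e-01, -4.36564590e-04,
        3.87688557e-02,  1.66347177e-02, -2.92130004e-01,  4.23207020e-01]), np.float64(0.053916357598941755))
pre scoop
xyz [ 0.2826 -0.4544 -0.021 ] w [-0.0236  0.0053  0.0109]
```

Call:
servo_tool(targets=[{"x": 0.1, "y": -0.2, "z": -0.01, "wx": -0.0236, "wy": 0.0053, "wz": 0.0109}, {"x": 0.2, "y": -0.4, "z": -0.02, "wx": -0.0236, "wy": 0.0053, "wz": 0.0109}, {"x": 0.2826, "y": -0.4544, "z": -0.021, "wx": -0.0236, "wy": 0.0053, "wz": 0.0109}, {"x": 0.2826, "y": -0.4544, "z": -0.021, "wx": -0.0236, "wy": 0.0053, "wz": 0.0109}, {"x": 0.2826, "y": -0.4544, "z": -0.021, "wx": -0.0236, "wy": 0.0053, "wz": 0.0109}, {"x": 0.2826, "y": -0.4544, "z": -0.021, "wx": -0.0236, "wy": 0.0053, "wz": 0.0109}])

```text
clock: 4.05
position: [0.5061, -0.1562, 0.1806]
tool_rot: [-0.509, 1.57, -0.019]
force: [0.1, 1.6, 0.4]
grip_width: 0.0853
```

```bash
cat >> fk.py <<'E'
def basis(q):
    Rs=[r.as_matrix() for r in chain(q,SG,np.pi)]
    return np.c_[[0,0,1],Rs[0][:,0],Rs[0][:,1],Rs[1][:,2],Rs[1][:,0],Rs[3][:,2],Rs[3][:,0],Rs[3][:,1],Rs[5][:,0],Rs[5][:,1],Rs[6][:,2]]
E
python3 - <<'E'
from fk import *
L=rec();s=bot.observe();print(s["clock"],np.round(s["qpos"],2),np.round(s["position"],3))
A=np.vstack([basis(o["q"]) for o in L]);b=np.hstack([o["p"] for o in L])
for m in (range(11),(0,1,3,4,5,6,8,10),(0,3,5,10),(0,2,3,5,7,9,10),(0,1,2,3,5,7,9,10)):
    m=list(m);v,_,rk,sv=np.linalg.lstsq(A[:,m],b,rcond=1e-4);print(m,v.round(3),np.abs(A[:,m]@v-b).max().round(4),sv[-1].round(3))
im,d=bot.grab_frame("wrist");save("w1",im)
for n in ("scoop_grip","nut_1_center"):
    for r in bot.trace("wrist",n)[:6]:
        p,_=pts("wrist",d,r["mask"]);print(n,round(r["confidence"],2),np.round(r["pixel"]),np.median(p,0).round(3))
P,uv=pts("wrist",d);g=P[(P[:,2]>.08)&(P[:,2]<.105)&(abs(P[:,0]-.506)<.06)&(abs(P[:,1]+.157)<.06)]
print("grip",len(g),cv2.minAreaRect((g[:,:2]*1000).astype(np.float32)),np.percentile(g[:,2],[5,50,95]).round(3))
print("down");go([.506,-.157,.067],Rt(np.radians(28)))
E
```

```text
4.05 [ 0.88  0.61 -0.98  1.87  0.6   0.99  1.7 ] [ 0.506 -0.156  0.181]
[0, 1, 2, 3, 4, 5, 6, 7, 8, 9, 10] [ 0.32  -0.    -0.021  0.53   0.001  0.418  0.001 -0.037 -0.002 -0.001
  0.328] 0.0001 0.045
[0, 1, 3, 4, 5, 6, 8, 10] [ 0.285  0.014  0.517  0.05   0.213  0.022 -0.138  0.36 ] 0.0532 0.082
[0, 3, 5, 10] [0.187 0.604 0.371 0.298] 0.0555 0.267
[0, 2, 3, 5, 7, 9, 10] [ 0.32  -0.021  0.53   0.42  -0.038 -0.     0.328] 0.0002 0.223
[0, 1, 2, 3, 5, 7, 9, 10] [ 0.32   0.    -0.021  0.53   0.42  -0.037 -0.     0.328] 0.0002 0.185
scoop_grip 0.94 [257. 130.] [ 0.469 -0.172  0.008]
scoop_grip 0.21 [470. 283.] [0.507 0.084 0.006]
nut_1_center 0.67 [212. 263.] [ 0.61  -0.148  0.029]
nut_1_center 0.64 [300. 291.] [ 0.601 -0.054  0.026]
nut_1_center 0.6 [228. 202.] [ 0.541 -0.167  0.035]
nut_1_center 0.6 [168. 299.] [ 0.671 -0.171  0.026]
nut_1_center 0.2 [464. 317.] [0.528 0.069 0.074]
grip 2445 ((508.18218994140625, -153.99514770507812), (85.87466430664062, 20.521804809570312), 28.076889038085938) [0.09  0.098 0.1  ]
down
xyz [ 0.2845 -0.0009 -0.0014] w [0.0001 0.0001 0.0002]
```

View pics/w1.png

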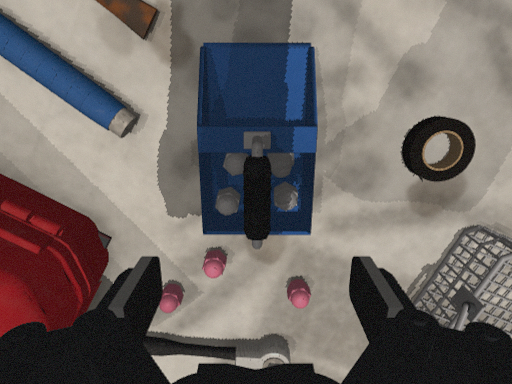

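```bash
cat >> fk.py <<'E'
from scipy.optimize import least_squares
V=np.array([.32,0,-.021,.53,0,.42,0,-.0375,0,0,.328])
LO=np.array([-2.91,-.3,-1.5,.17,-1.26,.16,-2.52])+.05;HI=np.array([2.91,2.13,1.42,2.43,4.41,1.93,2.52])-.05
C=Ro.from_matrix(np.array([[0,1,0],[0,0,1],[1,0,0.]]))
def fk(q): return basis(q)@V, chain(q,SG,np.pi)[-1]*C
def err(q,p,R):
    a,b=fk(q);return np.r_[(a-p)*5,(b.inv()*R).as_rotvec()]
def ik(p,R,q0,w=.02):
    f=lambda q:np.r_[err(q,p,R),w*(q-q0)]
    q=least_squares(f,np.clip(q0,LO,HI),bounds=(LO,HI)).x
    e=err(q,p,R);return q,np.abs(e).max(),np.minimum(q-LO,HI-q).min()
E
python3 - <<'E'
from fk import *
q0=np.array(bot.observe()["qpos"])
print(err(q0,*[bot.observe()["position"],Ro.from_euler('xyz',bot.observe()["tool_rot"])]).round(4))
for fl in (1,-1):
  for y in range(-180,180,30):
    yaw=np.radians(y);out=[]
    best=None
    for seed in (q0,np.array([-.3,.5,0,1.6,0,1.,0]),np.array([-.3,.6,-.8,1.8,1,1.,0]),np.array([-.3,.6,.8,1.8,-1,1.,0])):
        o=[];q=seed;F=[]
        for t in (0,20,40,55):
            p,R=scoop_tcp(bk(0,0,.07 if t else .12),yaw,t)
            if fl<0: R=Rt(yaw,t,-1)
            q,e,m=ik(p,R,q);o.append((round(e,3),round(m,2)))
        key=(max(a for a,_ in o)>.03, -min(b for _,b in o))
        if best is None or key<best[0]:best=(key,o,q)
    print(fl,y,best[1],best[2].round(2))
E
```

```text
[-0.0018  0.001   0.0009 -0.     -0.     -0.    ]
1 -180 [(np.float64(0.001), np.float64(0.21)), (np.float64(0.0), np.float64(0.51)), (np.float64(0.0), np.float64(0.28)), (np.float64(0.009), np.float64(0.0))] [-0.22  0.95 -0.13  1.23 -0.19  1.88 -1.89]
1 -150 [(np.float64(0.002), np.float64(0.24)), (np.float64(0.0), np.float64(0.54)), (np.float64(0.0), np.float64(0.24)), (np.float64(0.027), np.float64(0.0))] [-0.62  0.97  0.32  1.25 -0.08  1.88 -1.33]
1 -120 [(np.float64(0.001), np.float64(0.27)), (np.float64(0.0), np.float64(0.32)), (np.float64(0.0), np.float64(0.3)), (np.float64(0.0), np.float64(0.2))] [-1.11  1.19  1.06  1.39 -0.22  1.68 -0.58]
1 -90 [(np.float64(0.0), np.float64(0.43)), (np.float64(0.0), np.float64(0.47)), (np.float64(0.0), np.float64(0.61)), (np.float64(0.0), np.float64(0.47))] [-1.    0.81  0.36  1.64  0.45  1.41 -0.9 ]
1 -60 [(np.float64(0.001), np.float64(0.61)), (np.float64(0.001), np.float64(0.47)), (np.float64(0.0), np.float64(0.43)), (np.float64(0.0), np.float64(0.44))] [-0.62  0.66 -0.37  1.94  1.06  1.42 -1.12]
1 -30 [(np.float64(0.0), np.float64(0.59))
[... 3087 characters left out ...]
loat64(0.0)), (np.float64(0.069), np.float64(0.0))] [ 0.85  0.73 -1.1   2.23 -1.21  0.21  0.71]
-1 90 [(np.float64(0.0), np.float64(0.6)), (np.float64(0.001), np.float64(0.43)), (np.float64(0.001), np.float64(0.39)), (np.float64(0.0), np.float64(0.33))] [ 0.51  0.68 -0.61  1.99 -0.88  0.81  0.72]
-1 120 [(np.float64(0.0), np.float64(0.46)), (np.float64(0.001), np.float64(0.49)), (np.float64(0.0), np.float64(0.61)), (np.float64(0.0), np.float64(0.62))] [ 0.3   0.79 -0.46  1.66 -0.56  1.26  0.73]
-1 150 [(np.float64(0.001), np.float64(0.35)), (np.float64(0.0), np.float64(0.53)), (np.float64(0.0), np.float64(0.5)), (np.float64(0.0), np.float64(0.27))] [ 0.36  1.05 -0.94  1.36  0.    1.61  0.54]
```

Kinematics fitted to about 0.2 mm. The dump works with the scoop's back toward the basket's −y (yaw −85°), and every joint keeps a good margin there. Wrist view: four bright nuts show beside the black grip at (257,190), and the pink ones lie outside the scoop. Going down to grasp.

Call:
servo_tool(targets=[{"x": 0.14, "y": 0.0, "z": 0.0, "wx": 0, "wy": 0, "wz": 0}, {"x": 0.24, "y": 0.0, "z": 0.002, "wx": 0, "wy": 0, "wz": 0}, {"x": 0.284, "y": 0.001, "z": 0.002, "wx": 0, "wy": 0, "wz": 0}, {"x": 0.284, "y": 0.001, "z": 0.002, "wx": 0, "wy": 0, "wz": 0}, {"x": 0.284, "y": 0.001, "z": 0.002, "wx": 0, "wy": 0, "wz": 0}])

```text
clock: 4.82
position: [0.5077, -0.1557, 0.0687]
tool_rot: [-0.929, 1.567, -0.44]
force: [-0.2, -0.7, 0.2]
grip_width: 0.0855
```

Call:
servo_tool(targets=[{"x": 0, "y": 0, "z": 0, "wx": 0, "wy": 0, "wz": 0}, {"x": 0, "y": 0, "z": 0, "wx": 0, "wy": 0, "wz": 0}, {"x": 0, "y": 0, "z": 0, "wx": 0, "wy": 0, "wz": 0}, {"x": 0, "y": 0, "z": 0, "wx": 0, "wy": 0, "wz": 0}, {"x": 0, "y": 0, "z": 0, "wx": 0, "wy": 0, "wz": 0}, {"x": 0, "y": 0, "z": 0, "wx": 0, "wy": 0, "wz": 0}, {"x": 0, "y": 0, "z": 0, "wx": 0, "wy": 0, "wz": 0}, {"x": 0, "y": 0, "z": 0, "wx": 0, "wy": 0, "wz": 0}], grip=-1, squeeze=90)

```text
clock: 5.82
position: [0.5076, -0.1556, 0.0687]
tool_rot: [-0.9, 1.568, -0.41]
force: [-2.6, 3.1, 3.2]
grip_width: 0.0188
```

Run:
```python
from fk import *
s=bot.observe();print(s["clock"],s["position"],s["tool_rot"],s["grip_width"],s["force"])
yaw=BY-np.pi/2
q=np.array(s["qpos"]);print(q.round(2))
for lz,t in ((.17,0),(.13,25),(.06,45),(.06,56)):
    p,R=scoop_tcp(bk(-.004,-.03,lz),yaw,t);q,e,m=ik(p,R,q);print(t,p.round(3),q.round(2),round(e,3),round(m,2));go(p,R)
```

```text
5.825 [ 0.50763465 -0.15557806  0.06868484] [-0.89998866  1.56759208 -0.4102732 ] 0.018792674912262382 [-2.59390194  3.1193994   3.19935512]
[ 0.78  0.76 -0.84  1.94  0.79  0.81  1.55]
0 [0.516 0.016 0.234] [ 0.32  0.4  -0.61  1.86  0.27  0.97 -0.32] 0.001 0.52
xyz [-0.4138  0.3681  0.221 ] w [ 3.149e-01  6.000e-04 -1.000e-04]
25 [0.513 0.054 0.237] [-0.09  0.45 -0.51  1.84  0.64  1.22 -0.83] 0.0 0.54
xyz [-0.4204  0.4549  0.2585] w [ 0.3091 -0.0445 -0.0686]
45 [0.509 0.095 0.187] [-0.4   0.67 -0.41  1.79  0.82  1.44 -1.14] 0.0 0.44
xyz [-0.2955  0.5496  0.299 ] w [ 0.2961 -0.0801 -0.1227]
56 [0.507 0.12  0.191] [-0.53  0.77 -0.36  1.71  0.84  1.61 -1.21] 0.0 0.27
xyz [-0.307   0.6065  0.3236] w [ 0.2857 -0.0993 -0.152 ]
```

Call:
servo_tool(targets=[{"x": -0.1, "y": 0, "z": 0, "wx": 0, "wy": 0, "wz": 0}, {"x": -0.2, "y": 0, "z": 0, "wx": 0, "wy": 0, "wz": 0}, {"x": -0.3, "y": 0.02, "z": 0.01, "wx": 0.02, "wy": 0, "wz": 0}, {"x": -0.38, "y": 0.05, "z": 0.03, "wx": 0.045, "wy": 0, "wz": 0}, {"x": -0.43, "y": 0.08, "z": 0.05, "wx": 0.07, "wy": 0, "wz": 0}, {"x": -0.44, "y": 0.12, "z": 0.07, "wx": 0.1, "wy": 0, "wz": 0}, {"x": -0.44, "y": 0.16, "z": 0.1, "wx": 0.13, "wy": 0, "wz": 0}, {"x": -0.44, "y": 0.2, "z": 0.12, "wx": 0.16, "wy": 0, "wz": 0}, {"x": -0.44, "y": 0.24, "z": 0.14, "wx": 0.19, "wy": 0, "wz": 0}, {"x": -0.44, "y": 0.28, "z": 0.17, "wx": 0.22, "wy": 0, "wz": 0}, {"x": -0.44, "y": 0.32, "z": 0.19, "wx": 0.25, "wy": 0, "wz": 0}, {"x": -0.44, "y": 0.35, "z": 0.21, "wx": 0.28, "wy": 0, "wz": 0}])

```text
clock: 7.32
position: [0.5152, 0.0082, 0.2442]
tool_rot: [0.711, 1.568, -0.557]
force: [-0.3, 0.2, -4.7]
grip_width: 0.0186
```

```bash
cat > b.py <<'E'
from fk import *
s=bot.observe();print(s["clock"],np.round(s["position"],3),s["grip_width"],np.round(s["force"],1))
yaw=BY-np.pi/2
q=np.array(s["qpos"]);print(q.round(2))
for lz,t in ((.17,0),(.13,25),(.06,45),(.06,56)):
    p,R=scoop_tcp(bk(-.004,-.03,lz),yaw,t);q,e,m=ik(p,R,q);print(t,p.round(3),q.round(2),round(e,3),round(m,2));go(p,R)
E
python3 b.py
```

```text
7.325 [0.515 0.008 0.244] 0.01864278343854076 [-0.3  0.2 -4.7]
[ 0.37  0.39 -0.65  1.85  0.28  0.99 -0.1 ]
0 [0.516 0.016 0.234] [ 0.32  0.4  -0.6   1.86  0.27  0.97 -0.32] 0.0 0.52
xyz [ 0.0255  0.0076 -0.0186] w [ 0.0351  0.0003 -0.0003]
25 [0.513 0.054 0.237] [-0.1   0.45 -0.51  1.84  0.64  1.21 -0.83] 0.0 0.54
xyz [ 0.0188  0.0283 -0.1109] w [ 0.0344 -0.0688 -0.008 ]
45 [0.509 0.095 0.187] [-0.4   0.67 -0.41  1.79  0.81  1.44 -1.14] 0.0 0.44
xyz [ 0.1437  0.0505 -0.2114] w [ 0.0331 -0.1242 -0.0141]
56 [0.507 0.12  0.191] [-0.53  0.77 -0.36  1.71  0.84  1.61 -1.21] 0.0 0.27
xyz [ 0.1322  0.0641 -0.2719] w [ 0.032  -0.1546 -0.0174]
```

Run:
```python
from fk import *
yaw=BY-np.pi/2
for lz,t in ((.13,0),(.1,12),(.08,24),(.06,36),(.055,46),(.055,56)):
    p,R=scoop_tcp(bk(-.004,-.03,lz),yaw,t);go(p,R)
```

```text
xyz [ 0.1255  0.0074 -0.0188] w [ 0.0351  0.0003 -0.0003]
xyz [ 0.1441  0.016  -0.0575] w [ 0.0349 -0.0329 -0.004 ]
xyz [ 0.1472  0.027  -0.1066] w [ 0.0345 -0.0661 -0.0077]
xyz [ 0.1618  0.0399 -0.1643] w [ 0.0338 -0.0993 -0.0113]
xyz [ 0.1547  0.0517 -0.2169] w [ 0.033  -0.1269 -0.0144]
xyz [ 0.1447  0.0641 -0.272 ] w [ 0.032  -0.1546 -0.0174]
```

Call:
servo_tool(targets=[{"x": 0.02, "y": 0.007, "z": -0.018, "wx": 0.02, "wy": 0, "wz": 0}, {"x": 0.06, "y": 0.007, "z": -0.018, "wx": 0.0351, "wy": 0, "wz": 0}, {"x": 0.1255, "y": 0.0074, "z": -0.0188, "wx": 0.0351, "wy": 0, "wz": 0}, {"x": 0.135, "y": 0.012, "z": -0.038, "wx": 0.035, "wy": -0.016, "wz": -0.002}, {"x": 0.1441, "y": 0.016, "z": -0.0575, "wx": 0.0349, "wy": -0.0329, "wz": -0.004}, {"x": 0.146, "y": 0.022, "z": -0.082, "wx": 0.0347, "wy": -0.05, "wz": -0.006}, {"x": 0.1472, "y": 0.027, "z": -0.1066, "wx": 0.0345, "wy": -0.0661, "wz": -0.0077}, {"x": 0.155, "y": 0.033, "z": -0.135, "wx": 0.0342, "wy": -0.082, "wz": -0.0095}, {"x": 0.1618, "y": 0.0399, "z": -0.1643, "wx": 0.0338, "wy": -0.0993, "wz": -0.0113}, {"x": 0.1618, "y": 0.0399, "z": -0.1643, "wx": 0.0338, "wy": -0.0993, "wz": -0.0113}, {"x": 0.1618, "y": 0.0399, "z": -0.1643, "wx": 0.0338, "wy": -0.0993, "wz": -0.0113}], squeeze=100)

```text
clock: 8.7
position: [0.5111, 0.0751, 0.1792]
tool_rot: [-0.0, 0.943, -1.489]
force: [1.0, 0.1, -2.6]
grip_width: 0.0184
```

Run:
```python
from fk import *
s=bot.observe();print(s["clock"],np.round(s["position"],3),s["grip_width"],np.round(s["force"],1),np.round(s["qpos"],2))
yaw=BY-np.pi/2
for lz,t in ((.06,36),(.055,46),(.055,56)):
    p,R=scoop_tcp(bk(-.004,-.03,lz),yaw,t);go(p,R)
im,d=bot.grab_frame("scene");save("s2",cv2.resize(im[90:290,150:350],(600,600),interpolation=cv2.INTER_CUBIC))
```

```text
8.7 [0.511 0.075 0.179] 0.01840092293572088 [ 1.   0.1 -2.6] [-0.33  0.6  -0.38  1.85  0.76  1.26 -1.04]
xyz [-0.0009 -0.     -0.0006] w [-0.     -0.0001  0.    ]
xyz [-0.0383 -0.0001 -0.0401] w [-0.     -0.0279  0.    ]
xyz [-0.0794 -0.0001 -0.08  ] w [-0.     -0.0556  0.    ]
```

View pics/s2.png

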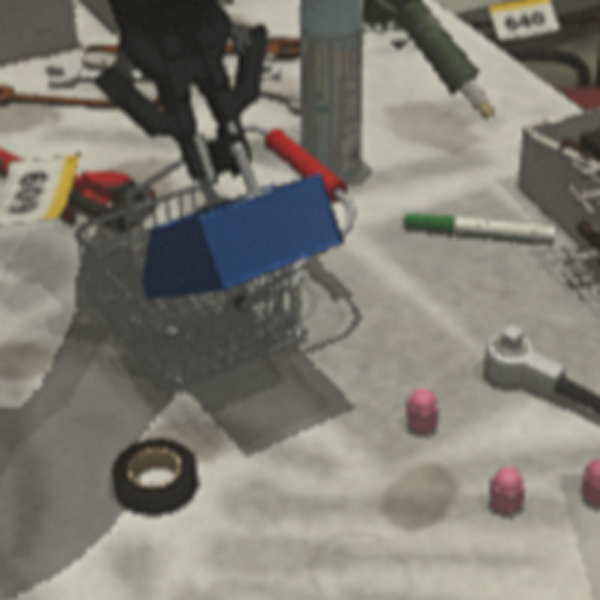

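The wrist force fell from 4.7 to 2.6 N, so most or all of the nuts have slid out. The picture shows the scoop tipped over the basket, with the tape and can untouched. I tip further to be sure.

Call:
servo_tool(targets=[{"x": -0.019, "y": 0, "z": -0.02, "wx": 0, "wy": -0.014, "wz": 0}, {"x": -0.0383, "y": 0, "z": -0.0401, "wx": 0, "wy": -0.0279, "wz": 0}, {"x": -0.06, "y": 0, "z": -0.06, "wx": 0, "wy": -0.042, "wz": 0}, {"x": -0.0794, "y": 0, "z": -0.08, "wx": 0, "wy": -0.0556, "wz": 0}, {"x": -0.0794, "y": 0, "z": -0.08, "wx": 0, "wy": -0.0556, "wz": 0}, {"x": -0.0794, "y": 0, "z": -0.08, "wx": 0, "wy": -0.0556, "wz": 0}, {"x": -0.0794, "y": 0, "z": -0.08, "wx": 0, "wy": -0.0556, "wz": 0}])

```text
clock: 9.62
position: [0.5079, 0.1179, 0.1871]
tool_rot: [0.002, 0.595, -1.491]
force: [-1.3, -0.0, -1.8]
grip_width: 0.0183
```

Run:
```python
from fk import *
s=bot.observe();print(s["clock"],np.round(s["position"],3),s["grip_width"],np.round(s["force"],2),np.round(s["qpos"],2))
yaw=BY-np.pi/2
for lz,t in ((.08,36),(.11,18),(.14,0)):
    p,R=scoop_tcp(bk(-.004,-.03,lz),yaw,t);go(p,R)
print("place");go([.5076,-.1556,.25],Rt(np.radians(28)))
```

```text
9.625 [0.508 0.118 0.187] 0.01828190302963795 [-1.34 -0.02 -1.78] [-0.57  0.77 -0.3   1.72  0.82  1.58 -1.19]
xyz [ 0.0708 -0.0006  0.0849] w [-0.0005  0.0553  0.0002]
xyz [ 0.1317 -0.0003  0.1474] w [-6.000e-04  1.053e-01  1.000e-04]
xyz [ 1.876e-01 -1.000e-04  1.780e-01] w [-0.0006  0.1553  0.    ]
place
xyz [ 0.4763 -0.0544  0.5123] w [-0.2864  0.0999  0.1518]
```

Call:
servo_tool(targets=[{"x": 0.035, "y": 0, "z": 0.045, "wx": 0, "wy": 0.028, "wz": 0}, {"x": 0.068, "y": 0, "z": 0.088, "wx": 0, "wy": 0.0553, "wz": 0}, {"x": 0.1, "y": 0, "z": 0.12, "wx": 0, "wy": 0.08, "wz": 0}, {"x": 0.1317, "y": 0, "z": 0.1474, "wx": 0, "wy": 0.1053, "wz": 0}, {"x": 0.16, "y": 0, "z": 0.165, "wx": 0, "wy": 0.13, "wz": 0}, {"x": 0.17, "y": 0, "z": 0.2, "wx": 0, "wy": 0.1553, "wz": 0}, {"x": 0.17, "y": 0, "z": 0.25, "wx": 0, "wy": 0.1553, "wz": 0}, {"x": 0.23, "y": 0, "z": 0.35, "wx": 0, "wy": 0.1553, "wz": 0}, {"x": 0.28, "y": 0, "z": 0.4, "wx": 0, "wy": 0.1553, "wz": 0}, {"x": 0.28, "y": 0, "z": 0.4, "wx": 0, "wy": 0.1553, "wz": 0}])

```text
clock: 10.88
position: [0.5219, -0.0672, 0.2576]
tool_rot: [0.982, 1.568, -0.515]
force: [-0.1, 0.6, -1.5]
grip_width: 0.0187
```

Run:
```python
from fk import *
s=bot.observe();print(s["clock"],np.round(s["position"],3),s["grip_width"],np.round(s["force"],2),np.round(s["qpos"],2))
go([.5076,-.1556,.22],Rt(np.radians(28)));go([.5076,-.1556,.0687],Rt(np.radians(28)))
im,d=bot.grab_frame("top")
save("t2",cv2.resize(im[90:310,130:420],(790,600),interpolation=cv2.INTER_CUBIC))
```

```text
10.875 [ 0.522 -0.067  0.258] 0.018720099259855596 [-0.15  0.58 -1.48] [ 0.43  0.37 -0.55  1.81  0.23  1.02 -0.13]
xyz [ 0.0943 -0.0523  0.2176] w [-0.316   0.0006  0.    ]
xyz [ 0.4726 -0.0533  0.2169] w [-0.316   0.0006  0.    ]
```

View pics/t2.png

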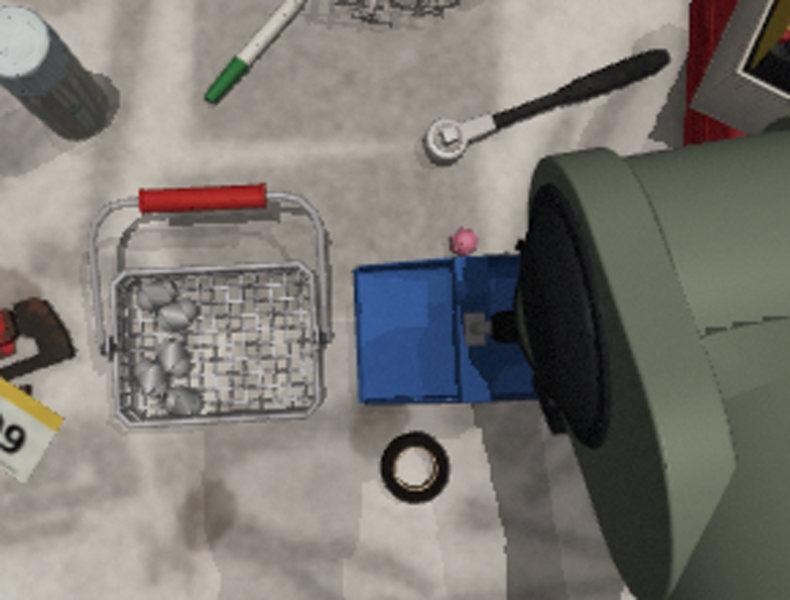

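All five bright nuts lie in the basket, at (158,292), (178,314), (172,357), (150,378) and (183,402). Now the scoop goes back to its old place.

Call:
servo_tool(targets=[{"x": 0, "y": -0.005, "z": 0.02, "wx": -0.028, "wy": 0, "wz": 0}, {"x": 0, "y": -0.01, "z": 0.04, "wx": -0.056, "wy": 0, "wz": 0}, {"x": 0, "y": -0.015, "z": 0.06, "wx": -0.084, "wy": 0, "wz": 0}, {"x": 0, "y": -0.02, "z": 0.09, "wx": -0.112, "wy": 0, "wz": 0}, {"x": 0.02, "y": -0.025, "z": 0.12, "wx": -0.14, "wy": 0, "wz": 0}, {"x": 0.04, "y": -0.03, "z": 0.15, "wx": -0.168, "wy": 0, "wz": 0}, {"x": 0.06, "y": -0.04, "z": 0.18, "wx": -0.2, "wy": 0, "wz": 0}, {"x": 0.08, "y": -0.05, "z": 0.2, "wx": -0.23, "wy": 0, "wz": 0}, {"x": 0.0943, "y": -0.0523, "z": 0.2176, "wx": -0.26, "wy": 0, "wz": 0}, {"x": 0.0943, "y": -0.0523, "z": 0.2176, "wx": -0.29, "wy": 0, "wz": 0}, {"x": 0.0943, "y": -0.0523, "z": 0.2176, "wx": -0.316, "wy": 0.0006, "wz": 0}, {"x": 0.0943, "y": -0.0523, "z": 0.2176, "wx": -0.316, "wy": 0.0006, "wz": 0}])

```text
clock: 12.42
position: [0.5075, -0.1535, 0.2196]
tool_rot: [1.402, 1.57, 1.892]
force: [0.9, -0.1, -2.3]
grip_width: 0.0183
```

Run:
```python
from fk import *
s=bot.observe();print(s["clock"],np.round(s["position"],3),np.round(s["force"],2))
go([.5076,-.1556,.0687],Rt(np.radians(28)))
# scoop underside / tilt check from scene view: grip top height
im,d=bot.grab_frame("scene");P,uv=pts("scene",d);hsv=cv2.cvtColor(im,cv2.COLOR_RGB2HSV)[uv[:,1],uv[:,0]]
b=(hsv[:,0]>100)&(hsv[:,0]<130)&(hsv[:,1]>120)&(P[:,0]>.35)&(P[:,0]<.6)&(P[:,1]>-.28)&(P[:,1]<-.05)&(P[:,2]>.04)
Q=P[b];sx=np.array([np.cos(.489),np.sin(.489)]);u=(Q[:,:2]-[.5076,-.1556])@sx
print(len(Q),"front z",np.percentile(Q[u<-.1][:,2],5) if (u<-.1).any() else None,"lowest",np.percentile(Q[:,2],[1,5]), "u",u.min(),u.max())
f=(Q[:,2]<.21)&(u<-.05)&(u>-.11);v=(Q[:,:2]-[.5076,-.1556])@np.array([-sx[1],sx[0]])
f&=(abs(v)<.035);print(np.polyfit(u[f],Q[f][:,2],1),f.sum())
```

```text
12.425 [ 0.508 -0.153  0.22 ] [ 0.87 -0.14 -2.28]
xyz [ 0.3772 -0.0052 -0.0024] w [ 0.0002  0.     -0.0002]
1653 front z 0.15203008422252237 lowest [0.15216461 0.15287163] u -0.11493254471528946 0.04677144980546261
[0.0013913  0.15452309] 725
```

The scoop hangs level (floor slope 0.001). Lowering it.

Call:
servo_tool(targets=[{"x": 0.12, "y": -0.003, "z": -0.002, "wx": 0, "wy": 0, "wz": 0}, {"x": 0.24, "y": -0.005, "z": -0.002, "wx": 0, "wy": 0, "wz": 0}, {"x": 0.33, "y": -0.005, "z": -0.002, "wx": 0, "wy": 0, "wz": 0}, {"x": 0.365, "y": -0.005, "z": -0.002, "wx": 0, "wy": 0, "wz": 0}, {"x": 0.376, "y": -0.005, "z": -0.002, "wx": 0, "wy": 0, "wz": 0}, {"x": 0.378, "y": -0.005, "z": -0.002, "wx": 0, "wy": 0, "wz": 0}, {"x": 0.378, "y": -0.005, "z": -0.002, "wx": 0, "wy": 0, "wz": 0}])

```text
clock: 13.35
position: [0.5082, -0.1558, 0.0694]
tool_rot: [-0.202, 1.57, 0.284]
force: [0.3, -0.2, -2.5]
grip_width: 0.0187
```

Call:
servo_tool(targets=[{"x": 0, "y": 0, "z": 0, "wx": 0, "wy": 0, "wz": 0}, {"x": 0, "y": 0, "z": 0, "wx": 0, "wy": 0, "wz": 0}, {"x": 0, "y": 0, "z": 0, "wx": 0, "wy": 0, "wz": 0}, {"x": 0, "y": 0, "z": 0, "wx": 0, "wy": 0, "wz": 0}, {"x": 0, "y": 0, "z": 0, "wx": 0, "wy": 0, "wz": 0}, {"x": 0, "y": 0, "z": 0, "wx": 0, "wy": 0, "wz": 0}, {"x": 0, "y": 0, "z": 0, "wx": 0, "wy": 0, "wz": 0}], grip=1)

```text
clock: 14.22
position: [0.5082, -0.1558, 0.0694]
tool_rot: [-0.167, 1.57, 0.319]
force: [0.2, 1.2, 0.1]
grip_width: 0.0855
```

Call:
servo_tool(targets=[{"x": -0.1, "y": 0, "z": 0, "wx": 0, "wy": 0, "wz": 0}, {"x": -0.25, "y": 0, "z": 0, "wx": 0, "wy": 0, "wz": 0}, {"x": -0.4, "y": 0, "z": 0, "wx": 0, "wy": 0, "wz": 0}, {"x": -0.5, "y": 0.1, "z": 0, "wx": 0, "wy": 0, "wz": 0}, {"x": -0.5, "y": 0.2, "z": 0, "wx": -0.02, "wy": 0, "wz": 0}, {"x": -0.5, "y": 0.3, "z": 0, "wx": -0.02, "wy": 0, "wz": 0}])

```text
clock: 14.98
position: [0.4513, -0.0489, 0.2697]
tool_rot: [-0.761, 1.569, -0.147]
force: [-0.3, 0.7, 0.0]
grip_width: 0.0853
```

```bash
cat > m.py <<'E'
from fk import *
def rect(p):
    (c,s,a)=cv2.minAreaRect((p[:,:2]*1000).astype(np.float32)); return np.round(c,1),np.round(s,1),round(a,1)
for c in ("top","scene","wrist"):
    im,d=bot.grab_frame(c);P,uv=pts(c,d);hsv=cv2.cvtColor(im,cv2.COLOR_RGB2HSV)[uv[:,1],uv[:,0]]
    inB=(P[:,0]>.4)&(P[:,0]<.67)&(P[:,1]>.03)&(P[:,1]<.3)
    red=inB&((hsv[:,0]<8)|(hsv[:,0]>172))&(hsv[:,1]>130)&(P[:,2]>.05)&(P[:,2]<.3)
    if red.sum()>20: print(c,"red",red.sum(),rect(P[red]),"z",np.percentile(P[red][:,2],[5,95]).round(3))
    rim=P[inB&(P[:,2]>.05)&(P[:,2]<.066)]
    if len(rim)>50: print(c,"rim",len(rim),rect(rim))
    g=P[(P[:,2]>.07)&(P[:,2]<.12)&(P[:,0]>.4)&(P[:,0]<.58)&(P[:,1]>-.22)&(P[:,1]<-.1)]
    if len(g)>20: print(c,"scoop grip",rect(g),np.percentile(g[:,2],[50,97]).round(3))
s=bot.observe();print(s["clock"],np.round(s["qpos"],2))
E
python3 m.py
python3 - <<'E'
from fk import *
q=np.array(bot.observe()["qpos"])
yaw=BY-np.pi/2
for z in (.2,.088):
    p=np.array([.622-.012*np.sin(BY),.1693+.012,z]);R=Rt(yaw);q,e,m=ik(p,R,q);print(q.round(2),e.round(3),m.round(2));go(p,R)
for a in (40,65,90):
    r=.12*np.cos(np.radians(a));p=bk(r,.018,.068+.12*np.sin(np.radians(a))-.017);q,e,m=ik(p,R,q);print(p.round(3),q.round(2),e.round(3),m.round(2))
E
```

```text
top red 381 (array([622. , 170.9]), array([18.4, 99.1]), 5.0) z [0.108 0.116]
top rim 586 (array([508.1, 161.8]), array([131.6, 171.9]), 4.8)
top scoop grip (array([ 525.9, -145.5]), array([43.7, 20.9]), 24.7) [0.097 0.1  ]
scene red 109 (array([623. , 153.7]), array([18. , 70.9]), 2.0) z [0.105 0.113]
scene rim 477 (array([509.1, 157.2]), array([132.1, 181.4]), 4.0)
scene scoop grip (array([ 507.7, -158.1]), array([85.6, 21.2]), 27.3) [0.094 0.098]
wrist red 58 (array([616.7, 156.3]), array([13.5, 75.7]), 13.2) z [0.097 0.107]
wrist rim 1509 (array([510.9, 157.6]), array([131.7, 179.5]), 4.7)
wrist scoop grip (array([ 509.3, -155.6]), array([85.8, 20.3]), 27.9) [0.097 0.1  ]
15.125 [ 0.86  0.36 -1.1   1.94  0.37  1.06  1.78]
[-0.08  0.62 -0.46  1.55  0.31  1.04 -0.54] 0.001 0.83
xyz [0.1744 0.226  0.6778] w [3.347e-01 3.000e-04 0.000e+00]
[-0.11  0.75 -0.41  1.63  0.38  0.84 -0.6 ] 0.0 0.63
xyz [0.4544 0.2264 0.6776] w [3.347e-01 3.000e-04 0.000e+00]
[0.598 0.186 0.128] [-0.11  0.68 -0.44  1.67  0.35  0.88 -0.6 ] 0.0 0.67
[0.557 0.183 0.16 ] [-0.1   0.58 -0.46  1.75  0.32  0.88 -0.62] 0.0 0.63
[0.507 0.179 0.171] [-0.09  0.5  -0.48  1.87  0.3   0.84 -0.64] 0.0 0.51
```

Basket and scoop are where expected. Moving above the red grip.

Call:
servo_tool(targets=[{"x": 0, "y": 0.02, "z": 0.05, "wx": 0.028, "wy": 0, "wz": 0}, {"x": 0, "y": 0.04, "z": 0.1, "wx": 0.056, "wy": 0, "wz": 0}, {"x": 0, "y": 0.06, "z": 0.17, "wx": 0.084, "wy": 0, "wz": 0}, {"x": 0, "y": 0.08, "z": 0.24, "wx": 0.112, "wy": 0, "wz": 0}, {"x": 0.02, "y": 0.1, "z": 0.31, "wx": 0.14, "wy": 0, "wz": 0}, {"x": 0.04, "y": 0.13, "z": 0.38, "wx": 0.168, "wy": 0, "wz": 0}, {"x": 0.06, "y": 0.16, "z": 0.45, "wx": 0.196, "wy": 0, "wz": 0}, {"x": 0.09, "y": 0.19, "z": 0.52, "wx": 0.224, "wy": 0, "wz": 0}, {"x": 0.12, "y": 0.21, "z": 0.6, "wx": 0.252, "wy": 0, "wz": 0}, {"x": 0.15, "y": 0.226, "z": 0.65, "wx": 0.28, "wy": 0, "wz": 0}, {"x": 0.174, "y": 0.226, "z": 0.678, "wx": 0.308, "wy": 0, "wz": 0}, {"x": 0.174, "y": 0.226, "z": 0.678, "wx": 0.3347, "wy": 0.0003, "wz": 0}])

```text
clock: 16.62
position: [0.6215, 0.1812, 0.1985]
tool_rot: [-1.127, 1.569, -2.621]
force: [-0.2, -0.7, -0.1]
grip_width: 0.0856
```

```bash
cat > n.py <<'E'
from fk import *
yaw=BY-np.pi/2;s=bot.observe();print(s["clock"],np.round(s["position"],4))
go([.621,.181,.088],Rt(yaw))
im,d=bot.grab_frame("wrist");save("w3",im);P,uv=pts("wrist",d);hsv=cv2.cvtColor(im,cv2.COLOR_RGB2HSV)[uv[:,1],uv[:,0]]
red=((hsv[:,0]<8)|(hsv[:,0]>172))&(hsv[:,1]>130)&(P[:,2]>.08)&(P[:,2]<.25)&(abs(P[:,1]-.17)<.1)&(abs(P[:,0]-.62)<.06)
print(red.sum(),cv2.minAreaRect((P[red][:,:2]*1000).astype(np.float32)),np.percentile(P[red][:,2],[5,95]))
E
python3 n.py
```

```text
16.625 [0.6215 0.1812 0.1985]
xyz [ 0.2763 -0.0008  0.0003] w [-0.0009  0.0001  0.0003]
2995 ((618.6455688476562, 175.48760986328125), (90.07718658447266, 83.15135192871094), 57.80050277709961) [0.10890632 0.11573269]
```

View pics/w3.png

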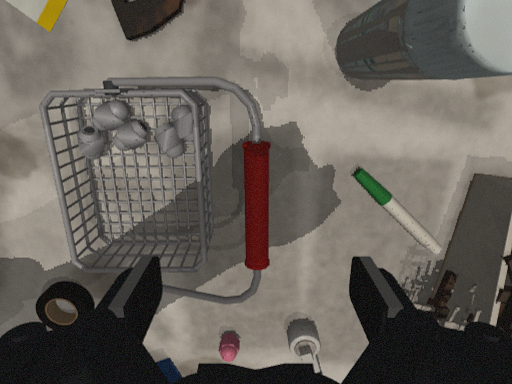

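The wrist view shows the red tube at (257,205), midway between the fingers, and five nuts in the basket. Descending and closing gently.

Call:
servo_tool(targets=[{"x": 0.12, "y": 0, "z": 0, "wx": 0, "wy": 0, "wz": 0}, {"x": 0.22, "y": -0.001, "z": 0, "wx": 0, "wy": 0, "wz": 0}, {"x": 0.274, "y": -0.001, "z": 0, "wx": 0, "wy": 0, "wz": 0}, {"x": 0.274, "y": -0.001, "z": 0, "wx": 0, "wy": 0, "wz": 0}, {"x": 0.274, "y": -0.001, "z": 0, "wx": 0, "wy": 0, "wz": 0}])

```text
clock: 17.3
position: [0.6218, 0.1811, 0.0909]
tool_rot: [1.173, 1.57, -0.33]
force: [-1.5, -0.2, -0.4]
grip_width: 0.0855
```

Call:
servo_tool(targets=[{"x": 0, "y": 0, "z": 0, "wx": 0, "wy": 0, "wz": 0}, {"x": 0, "y": 0, "z": 0, "wx": 0, "wy": 0, "wz": 0}, {"x": 0, "y": 0, "z": 0, "wx": 0, "wy": 0, "wz": 0}, {"x": 0, "y": 0, "z": 0, "wx": 0, "wy": 0, "wz": 0}, {"x": 0, "y": 0, "z": 0, "wx": 0, "wy": 0, "wz": 0}, {"x": 0, "y": 0, "z": 0, "wx": 0, "wy": 0, "wz": 0}, {"x": 0, "y": 0, "z": 0, "wx": 0, "wy": 0, "wz": 0}, {"x": 0, "y": 0, "z": 0, "wx": 0, "wy": 0, "wz": 0}], grip=-1, squeeze=30)

```text
clock: 18.3
position: [0.622, 0.1812, 0.091]
tool_rot: [1.373, 1.57, -0.13]
force: [2.7, 0.2, 1.4]
grip_width: 0.0178
```

Run:
```python
from fk import *
yaw=BY-np.pi/2;s=bot.observe();p0=np.array(s["position"]);print(s["clock"],p0.round(4),s["grip_width"],np.round(s["force"],2))
fx=np.array([np.cos(BY),np.sin(BY),0])
r0=(p0-B)[:2]@fx[:2];print("r0",r0,"y",(p0-B)[:2]@[-fx[1],fx[0]])
a0=np.arccos(r0/.12);zoff=p0[2]-.068-.12*np.sin(a0);print(a0,"zoff",zoff)
for a in np.linspace(a0,np.pi/2,9)[1:]:
    p=p0+fx*(.12*np.cos(a)-r0);p[2]=.068+zoff+.12*np.sin(a);go(p,Rt(yaw))
```

```text
18.3 [0.622  0.1812 0.091 ] 0.01783953943377118 [2.69 0.22 1.4 ]
r0 0.11523650219255217 y 0.010750361432385554
0.28270570342590207 zoff -0.010454379919407744
xyz [-0.0451 -0.0171  0.0002] w [-0.0022  0.     -0.0001]
xyz [-0.0869 -0.0412  0.0006] w [-0.0022  0.     -0.0001]
xyz [-0.1243 -0.0717  0.001 ] w [-0.0022  0.     -0.0001]
xyz [-0.1563 -0.1078  0.0015] w [-0.0022  0.     -0.0001]
xyz [-0.1821 -0.1486  0.0021] w [-0.0022  0.     -0.0001]
xyz [-0.2011 -0.1929  0.0028] w [-0.0022  0.     -0.0001]
xyz [-0.2126 -0.2398  0.0034] w [-0.0022  0.     -0.0001]
xyz [-0.2166 -0.2879  0.0041] w [-0.0022  0.     -0.0001]
```

Call:
servo_tool(targets=[{"x": -0.044, "y": -0.0171, "z": 0.0002, "wx": 0, "wy": 0, "wz": 0}, {"x": -0.085, "y": -0.0412, "z": 0.0006, "wx": 0, "wy": 0, "wz": 0}, {"x": -0.121, "y": -0.0717, "z": 0.001, "wx": 0, "wy": 0, "wz": 0}, {"x": -0.152, "y": -0.1078, "z": 0.0015, "wx": 0, "wy": 0, "wz": 0}, {"x": -0.177, "y": -0.1486, "z": 0.0021, "wx": 0, "wy": 0, "wz": 0}, {"x": -0.196, "y": -0.1929, "z": 0.0028, "wx": 0, "wy": 0, "wz": 0}, {"x": -0.207, "y": -0.2398, "z": 0.0034, "wx": 0, "wy": 0, "wz": 0}, {"x": -0.211, "y": -0.2879, "z": 0.0041, "wx": 0, "wy": 0, "wz": 0}, {"x": -0.211, "y": -0.2879, "z": 0.0041, "wx": 0, "wy": 0, "wz": 0}, {"x": -0.211, "y": -0.2879, "z": 0.0041, "wx": 0, "wy": 0, "wz": 0}])

```text
clock: 19.55
position: [0.5074, 0.1715, 0.1754]
tool_rot: [1.22, 1.57, -0.283]
force: [-0.3, -2.8, -1.7]
grip_width: 0.0176
```

```bash
python3 m.py
python3 - <<'E'
from h import *
s=bot.observe();print(s["clock"],np.round(s["position"],4),s["grip_width"],np.round(s["force"],2),np.round(s["moment"],2))
im,d=bot.grab_frame("scene");save("s4",cv2.resize(im[90:290,150:350],(600,600),interpolation=cv2.INTER_CUBIC))
E
```

```text
top rim 177 (array([528.8,  89.2]), array([138.7,  54.6]), 30.5)
top scoop grip (array([ 506.9, -154.6]), array([85.9, 20.7]), 26.8) [0.097 0.101]
scene red 111 (array([508.1, 140.1]), array([15.6, 65. ]), 4.6) z [0.19  0.198]
scene rim 490 (array([509.5, 156.1]), array([132.3, 181.2]), 4.0)
scene scoop grip (array([ 508.5, -157.7]), array([85.7, 21.2]), 26.5) [0.094 0.098]
wrist red 7352 (array([513.5, 174.8]), array([86.3, 85.8]), 40.2) z [0.192 0.199]
wrist rim 3738 (array([510.3, 162.6]), array([131.8, 171.8]), 4.5)
19.7 [-0.06  0.49 -0.51  1.87  0.31  0.86 -0.66]
19.7 [0.5077 0.1714 0.1754] 0.01796020288436481 [-0.95 -3.14  1.02] [-0.66  0.07  0.01]
```

View pics/s4.png

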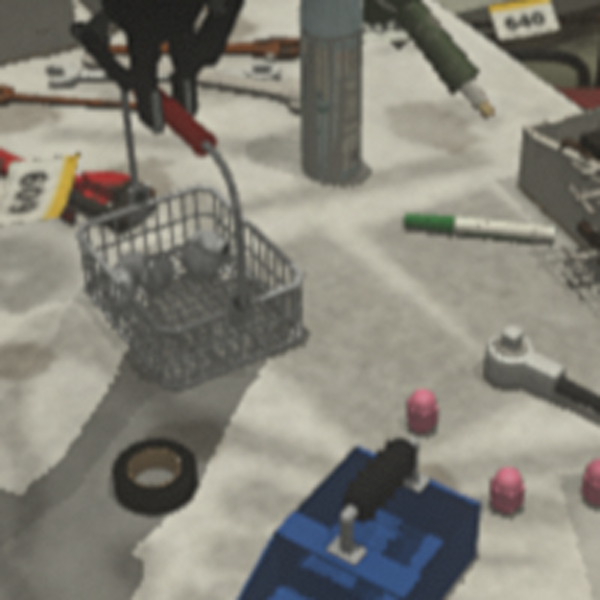

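The bail stands upright over the basket's middle (red grip at (185,120)) and the basket is on the table with the nuts in it. Tightening, then a slow lift of 11 cm.

Call:
servo_tool(targets=[{"x": 0, "y": 0, "z": 0, "wx": 0, "wy": 0, "wz": 0}, {"x": 0, "y": 0, "z": 0, "wx": 0, "wy": 0, "wz": 0}, {"x": 0, "y": 0, "z": 0, "wx": 0, "wy": 0, "wz": 0}, {"x": -0.02, "y": 0, "z": 0, "wx": 0, "wy": 0, "wz": 0}, {"x": -0.05, "y": 0, "z": 0, "wx": 0, "wy": 0, "wz": 0}, {"x": -0.09, "y": 0, "z": 0, "wx": 0, "wy": 0, "wz": 0}, {"x": -0.13, "y": 0, "z": 0, "wx": 0, "wy": 0, "wz": 0}, {"x": -0.17, "y": 0, "z": 0, "wx": 0, "wy": 0, "wz": 0}, {"x": -0.21, "y": 0, "z": 0, "wx": 0, "wy": 0, "wz": 0}, {"x": -0.245, "y": 0, "z": 0, "wx": 0, "wy": 0, "wz": 0}, {"x": -0.265, "y": 0, "z": 0, "wx": 0, "wy": 0, "wz": 0}, {"x": -0.275, "y": 0, "z": 0, "wx": 0, "wy": 0, "wz": 0}], grip=-1, squeeze=110)

```text
clock: 21.25
position: [0.5075, 0.1715, 0.2857]
tool_rot: [1.276, 1.569, -0.228]
force: [0.4, 0.6, -7.6]
grip_width: 0.0156
```

Call:
servo_tool(targets=[{"x": 0, "y": 0, "z": 0, "wx": 0, "wy": 0, "wz": 0}, {"x": 0, "y": 0, "z": 0, "wx": 0, "wy": 0, "wz": 0}, {"x": 0, "y": 0, "z": 0, "wx": 0, "wy": 0, "wz": 0}, {"x": 0, "y": 0, "z": 0, "wx": 0, "wy": 0, "wz": 0}, {"x": 0, "y": 0, "z": 0, "wx": 0, "wy": 0, "wz": 0}, {"x": 0, "y": 0, "z": 0, "wx": 0, "wy": 0, "wz": 0}, {"x": 0, "y": 0, "z": 0, "wx": 0, "wy": 0, "wz": 0}, {"x": 0, "y": 0, "z": 0, "wx": 0, "wy": 0, "wz": 0}])

```text
clock: 22.25
position: [0.5075, 0.1715, 0.2857]
tool_rot: [1.29, 1.569, -0.214]
force: [-0.3, 0.3, -7.1]
grip_width: 0.0154
```

```bash
cat > e.py <<'E'
from h import *
s=bot.observe();print(s["clock"],np.round(s["position"],4),s["grip_width"],np.round(s["force"],2))
for k in range(2):
    im,d=bot.grab_frame("scene");P,uv=pts("scene",d)
    for nm in ["basket"]:
        r=bot.trace("scene",nm)
        if r:
            Q,_=pts("scene",d,r[0]["mask"]);Q=Q[(Q[:,2]>.08)&(abs(Q[:,0]-.508)<.08)&(abs(Q[:,1]-.161)<.11)];print(nm,len(Q),Q.min(0).round(3),np.median(Q,0).round(4))
    # near (-x) and right (-y) rims: fit rim plane by top wire band
    W=P[(P[:,2]>.155)&(P[:,2]<.185)&(abs(P[:,0]-.508)<.075)&(abs(P[:,1]-.161)<.1)]
    if len(W)>30:
        A=np.c_[W[:,:2]-W[:,:2].mean(0),np.ones(len(W))];print("rim plane",np.linalg.lstsq(A,W[:,2],rcond=None)[0].round(3),len(W))
save("s5",cv2.resize(im[60:290,120:350],(600,600),interpolation=cv2.INTER_CUBIC))
im,d=bot.grab_frame("wrist")
P,uv=pts("wrist",d);W=P[(P[:,2]>.15)&(P[:,2]<.19)&(abs(P[:,0]-.508)<.08)&(abs(P[:,1]-.161)<.1)]
A=np.c_[W[:,:2]-W[:,:2].mean(0),np.ones(len(W))];print("wrist rim plane",np.linalg.lstsq(A,W[:,2],rcond=None)[0].round(3),len(W))
E
python3 e.py
```

```text
22.25 [0.5075 0.1715 0.2857] 0.015385693004140432 [-0.34  0.34 -7.13]
basket 2264 [0.438 0.062 0.109] [0.504  0.1186 0.1508]
rim plane [-0.004 -0.001  0.168] 719
basket 2576 [0.439 0.062 0.108] [0.5065 0.1252 0.1496]
rim plane [-0.004 -0.001  0.168] 729
wrist rim plane [-0.006  0.016  0.171] 4113
```

View pics/s5.png

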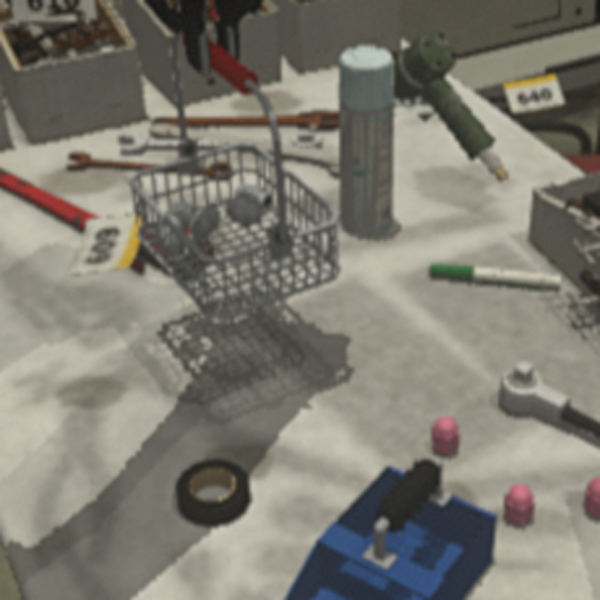

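The basket hangs level (rim slope under 0.02), its floor about 0.108 m up and steady, with the nuts inside. Bystanders and scoop are in place, so I hand in.

```bash
python3 -c "
from workcell import bot
print(bot.job_done())"
```

```text
the job is handed in; nothing more can be done
None
```

I handed the job in at about 22 s of the 72 s allowed, with the basket still held up; no verdict was reported. I tipped the nuts into the basket, set the scoop back flat where it had stood and let it go. I then swung the bail upright by its red grip and lifted the basket.

**Last checks:**
- **Basket:** its underside is about 10.8 cm above the table and it is level, with a rim slope of at most 0.016 rad. The arm did not move over the last second, and the wrist reads 7.1 N, which fits the basket plus five nuts.
- **Nuts:** all five were counted in the basket from above right after tipping and again from the wrist just before gripping the bail. In the final picture they overlap, so I could not count them one by one.
- **Scoop:** measured after the bail was swung up, it stood flat in its old place. It looks the same in the final picture.
- **Bystanders:** the can, tape and ratchet look unmoved in the pictures, and I left the pink look-alikes alone.

**What disagreed:**
- **Tilt test:** my first tilted pose, tried without the scoop, was out of reach near a joint limit. I fitted the arm's kinematics and tipped the scoop sideways over the basket's long axis instead.
- **Cameras:** the scene and top cameras differed by about 4 mm in y, so I averaged them.

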